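Lock the fill-depth screw with its jam nut and cap it

ROBOT

A 6-joint arm with a two-finger parallel gripper is mounted at the origin on the work surface. World frame = base frame: x ahead of the robot, y to its left, z up, the work surface at z = 0. Lengths are in mm, angles in rad, forces in N, time in s.
With the tool pointing down it reaches from about 300 to 775 mm from the base axis. Payload 14.6 kg.
Tool frame: the origin (TCP) lies on the front face of the gripper's body, between the roots of the fingers; the fingertips stand 97 mm ahead of it and the grasp point (between the pads) lies 78 mm ahead of it; z points along the fingers, y is the line along which they close (so a half turn about z gives the same grasp; the last joint's range is limited). The gripper opens to 94 mm and grips with 3 to 60 N. Pads are 16 mm wide; open, the fingers measure 119 mm over their backs; the gripper's body (75 mm by 177 mm) begins 78 mm behind the grasp point.
Start: joints at [-1.348, 0.3, 1.521, -0, 1.321, -0.067], TCP at [157.162, -527.058, 302.646] pointing down, gripper open.
Joint ranges: [-3.03, 3.03], [-0.79, 2.21], [0.23, 2.52], [-1.04, 4.18], [0, 3.07], [-2.55, 2.55]. Speed limits (rad/s): [2.22, 2.22, 2.57, 3.14, 3.14, 3.14].

INTERFACE

Orientations are given as [roll, pitch, yaw] about the fixed x, y, z axes, in that order (R = Rz(yaw) Ry(pitch) Rx(roll)).
In Python, from cell import * gives the robot as it stands.
- The arm moves only by the tool carry_out, never from a script. Its arguments are lists of equal length, an entry for each row: "slide": the shift along the world's x, y, z scaled (see below), a list of three; "dr": the turn, a rotation vector about the world's x, y, z scaled (see below), a list of three; "gripper": the opening in per cent of the stroke, from 0 (shut) to 100 (fully open). A call has 1 to 10 rows; each row is the pose to reach, as a shift and turn from the pose commanded when the call began, turning the shorter way round; what a row does not reach only later rows make up. The controller multiplies each number of a shift by 0.25 m and each number of a turn by 360 degrees. A row lasts 1/12 s, in which the tool goes at most 41.7 mm and 7.16 degrees, less where a joint would pass 70% of its speed; a pose out of reach is approached as far as the arm can. A call with a number of a shift or a turn outside -1 to 1 is refused whole. A call with a gripper value outside its range is refused whole. The fingers move at their own pace and stop on an object; "newtons" is the grip in N (left out, the last holds). Time passes only in rows, so rows that repeat a pose let the fingers close. It gives the time, the measured TCP pose, the force, the opening and the grip force at its end, in the units of the state.
- read_state(): the state, without advancing time (a new reading comes with each control period).
- camera(name): name is "scene" or "side" or "wrist"; returns the picture (384x512x3 uint8, red, green, blue); there is no depth.
- camera_model(name): a dict with "vfov" (degrees; the focal length in pixels is half the picture's height over the tangent of half this angle, whatever the lens; pixels are square), "cx", "cy" (the principal point, pixels), "k1" (the pictures are not rectified: a ray, as slopes to the right and down, at radius r is drawn at 1 + k1 r^2 times it, then the intrinsics apply), "R" (3x3) and "t" (3): a world point X has camera coordinates R X + t. Camera axes: x right, y down, z forward; pixel columns grow to the right and rows downward; lengths in mm; the calibration is good to about 2 mm. A picture is of the moment at which its call begins: read the wrist's pose just before it. camera_model takes no time and is no camera call; for the wrist camera it gives the pose at the moment of the call.
- sign_off(): hands the job in; it is judged then, once.
The state is a dict: "clock": time; "joints": joint angles; "qd": joint speeds; "effort": joint torques, N m; "eef_pos": TCP position; "eef_rot": TCP orientation; "wrist_force": force on the tool from outside, world axes, zero at the start; "moment": the same for the moment, N m; "finger_gap": finger opening in mm; "finger_force": force on a finger pad.
Only numpy, scipy, OpenCV 4.12 (cv2) and the standard library are available. Lean on these libraries where they do the work, as an engineer would, in place of code of your own. Each camera call takes 0.05 s, during which the arm holds its last target. There are 200 camera calls.

TASK

Lock the fill-depth screw on the uncapped station: run its hex jam nut clockwise down the screw until you feel it meet the brass spring washer, then nip it up about another 20 degrees, without forcing it so far that the screw itself turns and spoils the setting. Then let go of the nut and set the loose yellow cap upright over the end of the screw, fully home. Leave everything else where it is.

Things in the scene. Friction and masses are not known exactly. Their poses are not given: they have to be found in the camera images.
- station: the station to work on, fixed: base plate 110 x 110 x 12 mm, 80 x 80 mm block up to 50 mm, round boss 30 mm across up to 85 mm. On its z axis: an upright 16 mm screw, a brass spring washer (33 mm across) and a dark hex nut. Origin at the centre of its underside on the table, z up. A like neighbour, already locked and wearing a yellow cap, is to be left alone.
- nut: the hex jam nut, origin at its centre: 36 mm across flats, 16 mm thick, white dot on its +x side. x axis square to a pair of flats (they repeat every 60 degrees), z up. Right-hand thread, 4 mm lead: clockwise from above lowers it. It starts 1.0 to 2.4 rad (0.6 to 1.6 mm) above the washer and turns freely, under 0.1 N m. Space around and below it is free down to the block's top at 50 mm.
- washer_top (a point): middle of the washer's top face, 88 mm above the station's underside; the nut's centre is at 96 mm when they first touch. From there turning it takes about 0.45 N m (a felt rise of 0.3 or so) and it stays as left. It is locked from 0.18 rad (10 degrees) past first touch; at 0.6 rad (34 degrees) the washer is flat, and going on drags the screw round at about 1.1 N m.
- screw_tip (a point): middle of the screw's top end, 132 mm above the station's underside (28 mm above the nut's top face when locked). z up.
- slot_end (a point): one end of the black slot in the screw's top end, 7 mm off its axis; shows whether the screw itself has turned. The screw is held only by friction, about 1.1 N m.
- cap_center (a point): centre, half-way up, of the loose yellow plastic cap: a round cap 34 mm across and 36 mm high, about 40 g, standing on the table with its opening down. The opening is 24 mm across and 20 mm deep; the head above it is solid. z up. Fully home on the screw, the screw's end touches the bottom of the opening: this centre is then 2 mm below the screw's top end.
- jar: amber jar, 70 mm across and 90 mm high, origin at the centre of its underside; leave alone
- spacer: steel spacer ring lying flat, 60 mm across, 14 mm high, origin under its centre; leave alone
- spanner: steel spanner lying on the table, leave alone
- brush: cleaning brush lying on the table, leave alone
- beaker: steel beaker, 70 mm across and 70 mm high, origin under its centre; leave alone
- spray: white bottle with a blue cap, 60 mm across, 150 mm high, origin under its centre; leave alone
- cap: the same loose yellow cap as a whole, origin at the centre of its open underside
There are look-alikes about, which are no part of the job. Leave any blue or purple look-alike of the station alone. Of the things that look like the cap, take the one that is nearest to the robot's base at the start.

How it is judged (in metres and radians):
On the way:
1. the jam nut is nipped up at least 10 degrees past its first touch on the washer, and let go (z of nut in the frame of station below 0.09586 m and contact force between the fingers and nut below 0.5 N), for 0.2 s.
At the end, for the whole second after the job is handed in: Nut at least 10 degrees past first touch (centre under 95.86 mm above the station's underside), screw not turned (slot end moved under 1.5 mm), cap on the screw: upright within 7 degrees, centred within 7 mm, centre 127 to 133.5 mm above the underside, at rest (z of nut in the frame of station below 0.09586 m and distance of slot_end from where it was at the start of the episode below 0.0015 m and horizontal distance between cap_center and screw_tip below 0.007 m and z of cap_center in the frame of station between 0.127 and 0.1335 m and angle between cap_center's own z axis and vertical below 0.12 rad and linear speed of cap below 0.01 m/s).
It fails at once if the screw itself is turned, by forcing the nut (slot end moved more than 1.5 mm) (distance of slot_end from where it was at the start of the episode above 0.0015 m).
It fails at once if a bystander (jar, spacer, spanner, brush, beaker or bottle) is shifted more than 30 mm (distance of any of jar, spacer, spanner, brush, beaker, spray from where it was at the start of the episode above 0.03 m).
It also fails if it takes over 72 s, if anything falls off the work surface, if the arm or the gripper's body presses on something with over 40 N, if the wrist force passes 120 N, or if a joint passes its speed limit or range.

## Working session

There is one attempt and no reset: what is moved stays moved. The work goes in short steps, Python scripts to look and compute and a tool call to move; the robot and the scene stay as the last step left them, time stands still between calls to the robot, and variables do not carry over. Pictures are saved under pics/ and viewed, at most 10 in all, crops included, and the job is handed in when it is done.

Besides the shell and the picture viewer there is one more tool, called after "Request:" by a JSON object that holds its "name" and its "arguments", one argument or row to a line. carry_out: Moves the arm, as the interface text tells. Its arguments: {"type":"object","properties":{"slide":{"type":"array","items":{"type":"array","items":{"type":"number","minimum":-1,"maximum":1}}},"dr":{"type":"array","items":{"type":"array","items":{"type":"number","minimum":-1,"maximum":1}}},"gripper":{"type":"array","items":{"type":"number"}},"newtons":{"type":"number"}},"required":["slide","dr","gripper"]}

```bash
mkdir -p pics; ls
cat > h.py <<'E'
from cell import *
import numpy as np, cv2
from scipy.optimize import least_squares
def snap(n,f):
    m=camera_model(n); im=camera(n); cv2.imwrite('pics/'+f+'.png',im[:,:,::-1]); return im,m
def ray(m,u,v):
    f=192/np.tan(np.radians(m['vfov'])/2)
    d=np.array([(u-m['cx'])/f,(v-m['cy'])/f]); p=d.copy()
    for _ in range(20): p=d/(1+m['k1']*(p@p))
    R=np.array(m['R']); t=np.array(m['t'])
    w=R.T@np.array([p[0],p[1],1]); return -R.T@t, w/np.linalg.norm(w)
def atz(m,u,v,z):
    c,w=ray(m,u,v); return c+w*(z-c[2])/w[2]
def tri(obs):
    A=np.zeros((3,3));b=np.zeros(3)
    for m,u,v in obs:
        c,w=ray(m,u,v);P=np.eye(3)-np.outer(w,w);A+=P;b+=P@c
    X=np.linalg.solve(A,b); return X,[np.linalg.norm((np.eye(3)-np.outer(w,w))@(X-c)) for c,w in [ray(*o) for o in obs]]
def proj(m,X):
    f=192/np.tan(np.radians(m['vfov'])/2)
    c=np.array(m['R'])@X+np.array(m['t']);p=c[:2]/c[2];p=p*(1+m['k1']*(p@p));return p*f+[m['cx'],m['cy']]
E
python3 - <<'E'
from h import *
a,_=snap('scene','s0');b,_=snap('side','d0')
cv2.imwrite('pics/both0.png',cv2.resize(np.vstack([a,b]),None,fx=.78,fy=.78)[:,:,::-1])
snap('wrist','w0'); s=read_state(); print(s)
for n in('scene','side'):
  m=camera_model(n);R=np.array(m['R']);print(n,m['vfov'],m['k1'],-R.T@np.array(m['t']))
E
```

```text
pics
{'clock': 0.15, 'joints': array([-1.34762775e+00,  3.00327470e-01,  1.52142811e+00,  5.25408075e-06,
        1.32072487e+00, -6.66008400e-02]), 'qd': array([ 1.86134983e-04, -2.48133684e-03, -3.48516947e-03, -4.59686340e-04,
       -8.64110922e-04, -3.96538712e-06]), 'effort': array([-1.17562511e-03, -5.31960046e+01, -3.52821887e+01,  7.07634492e-02,
        2.36101641e-02, -5.79494622e-05]), 'eef_pos': array([ 157.12382175, -526.95667589,  302.22979942]), 'eef_rot': array([-3.14070717e+00, -6.41623054e-05,  2.89768089e-01]), 'wrist_force': array([-0.48511964, -0.83152633, -0.03805838]), 'moment': array([ 0.05647146, -0.01541847,  0.00962042]), 'finger_force': 0.0, 'finger_gap': 93.81623157955175}
scene 45.18311554502485 -0.11601769877037933 [1273.80842359  164.78656128 1223.26462024]
side 43.4158523822615 -0.02795043594141665 [-166.90526746  710.75231278 1215.24343352]
```

View pics/s0.png

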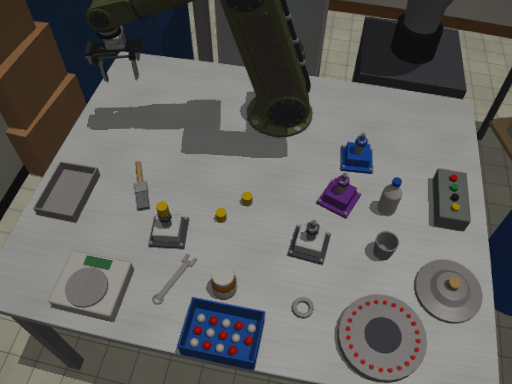

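View pics/d0.png

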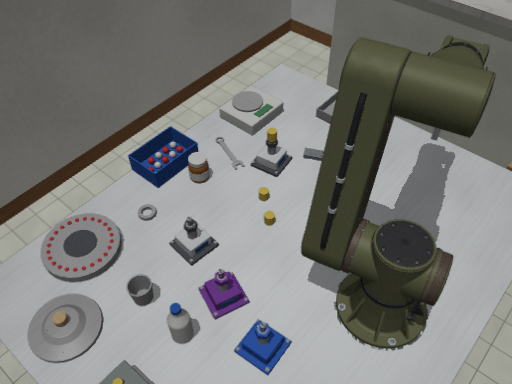

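The scene view shows the uncapped grey station at about (312,230), the capped one at (168,225), and two loose caps at (247,199) and (221,215). In the side view the station is at (193,240) and the caps are at (269,218) and (264,194). The cap at scene (247,199) / side (269,218) is nearer the base.

Run:
```python
from h import *
a=cv2.imread('pics/s0.png');b=cv2.imread('pics/d0.png')
c=lambda im,x,y:cv2.resize(im[y:y+50,x:x+66],None,fx=6,fy=6,interpolation=cv2.INTER_CUBIC)
cv2.imwrite('pics/z0.png',np.vstack([np.hstack([c(a,280,210),c(b,160,212)]),np.hstack([c(a,205,180),c(b,235,180)])]))
s=camera_model('scene');d=camera_model('side')
for n,p,q in[('tip',(313,221),(190,219)),('capA',(247,199),(269,218)),('capB',(221,215),(264,194))]:
  print(n,tri([(s,*p),(d,*q)]))
```

```text
tip (array([544.80120532, 186.35029234, 129.9051424 ]), [np.float64(0.8401846482972547), np.float64(0.840184648297251)])
capA (array([429.16535937, -31.51997564,  17.40405068]), [np.float64(1.672589761526114), np.float64(1.6725897615260132)])
capB (array([506.20027726, -98.62701388,  17.43441595]), [np.float64(2.107247553104742), np.float64(2.107247553104668)])
```

View pics/z0.png

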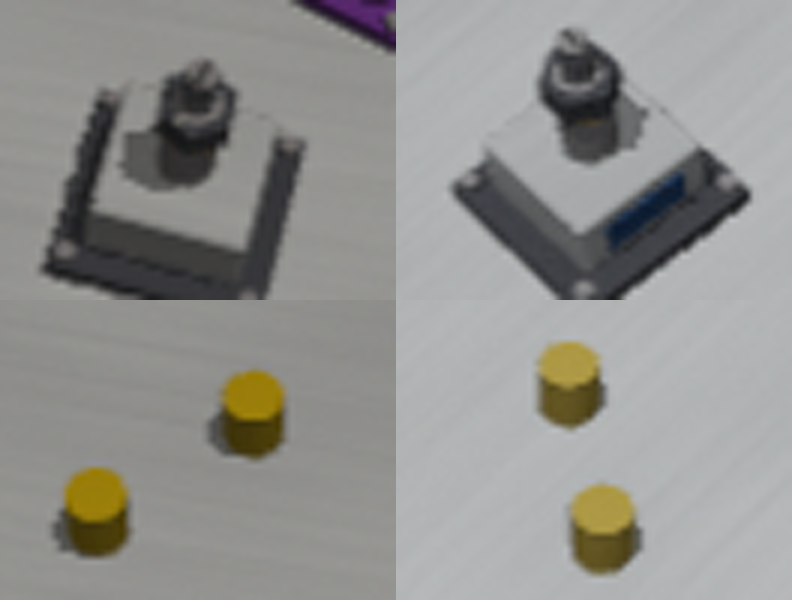

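The crop puts the screw tip at scene (313.8,222) / side (189.3,218.3), so it is near (546,186,130). The chosen cap's top is at about (429,-31). Next I'll move above the station.

Request:
{"name": "carry_out", "arguments": {
  "slide": [
    [0.52, 0.95, 0.08],
    [0.52, 0.95, 0.08],
    [0.52, 0.95, 0.08],
    [0.52, 0.95, 0.08],
    [0.52, 0.95, 0.08],
    [0.52, 0.95, 0.08],
    [0.52, 0.95, 0.08],
    [0.52, 0.95, 0.08],
    [0.52, 0.95, 0.08]
  ],
  "dr": [
    [0, 0, 0.143],
    [0, 0, 0.143],
    [0, 0, 0.143],
    [0, 0, 0.143],
    [0, 0, 0.143],
    [0, 0, 0.143],
    [0, 0, 0.143],
    [0, 0, 0.143],
    [0, 0, 0.143]
  ],
  "gripper": [100, 100, 100, 100, 100, 100, 100, 100, 100]
}}

```text
clock: 0.9
eef_pos: [287.5, -289.0, 322.8]
eef_rot: [3.141, 0.0, 1.191]
wrist_force: [-0.8, -0.9, 0.3]
finger_gap: 93.8
finger_force: 0.0
```

Request:
{"name": "carry_out", "arguments": {
  "slide": [
    [0.52, 0.95, 0.0],
    [0.52, 0.95, 0.0],
    [0.52, 0.95, 0.0],
    [0.52, 0.95, 0.0],
    [0.52, 0.95, 0.0],
    [0.52, 0.95, 0.0],
    [0.52, 0.95, 0.0],
    [0.52, 0.95, 0.0],
    [0.52, 0.95, 0.0]
  ],
  "dr": [
    [0, 0, 0.143],
    [0, 0, 0.143],
    [0, 0, 0.143],
    [0, 0, 0.143],
    [0, 0, 0.143],
    [0, 0, 0.143],
    [0, 0, 0.143],
    [0, 0, 0.143],
    [0, 0, 0.143]
  ],
  "gripper": [100, 100, 100, 100, 100, 100, 100, 100, 100]
}}

```text
clock: 1.65
eef_pos: [417.5, -52.4, 322.1]
eef_rot: [-3.141, -0.001, 2.086]
wrist_force: [-0.5, -0.3, -0.0]
finger_gap: 93.9
finger_force: 0.0
```

Request:
{"name": "carry_out", "arguments": {
  "slide": [
    [0.52, 0.95, 0.0],
    [0.52, 0.95, 0.0],
    [0.52, 0.95, 0.0],
    [0.52, 0.95, 0.0],
    [0.52, 0.95, 0.0],
    [0.52, 0.95, 0.0],
    [0.52, 0.95, 0.0],
    [0.52, 0.95, 0.0],
    [0.52, 0.95, 0.0]
  ],
  "dr": [
    [0, 0, 0.143],
    [0, 0, 0.143],
    [0, 0, 0.143],
    [0, 0, 0.143],
    [0, 0, 0.143],
    [0, 0, 0.143],
    [0, 0, 0.143],
    [0, 0, 0.143],
    [0, 0, 0.143]
  ],
  "gripper": [100, 100, 100, 100, 100, 100, 100, 100, 100]
}}

```text
clock: 2.4
eef_pos: [547.8, 184.0, 321.8]
eef_rot: [-3.141, -0.001, 2.981]
wrist_force: [-1.2, -0.7, 0.2]
finger_gap: 94.2
finger_force: 0.0
```

Run:
```python
from h import *
s=read_state();print(s['clock'],s['eef_pos'],s['eef_rot'],s['joints'],s['moment'],s['wrist_force'])
im,m=snap('wrist','w1')
np.save('m1.npy',m,allow_pickle=True)
R=np.array(m['R']);print(-R.T@m['t'],proj(m,np.array([546,186,132])),proj(m,np.array([546,186,97])))
cv2.imwrite('pics/w1b.png',cv2.resize(im,(768,576),interpolation=cv2.INTER_CUBIC)[:,:,::-1])
```

```text
2.4 [547.76479085 184.04440588 321.76372951] [-3.14069661e+00 -1.24444207e-03  2.98143709e+00] [ 2.60854234e-01  3.49374487e-01  1.41118086e+00 -3.14776536e-04
  1.38253929e+00 -1.14972795e+00] [-0.0357204  -0.16084482  0.0196213 ] [-1.19796302 -0.74442357  0.17607374]
[475.09190661 196.8052353  404.75858045] [261.73474781 192.44437458] [261.65893022 183.49239024]
```

View pics/w1b.png

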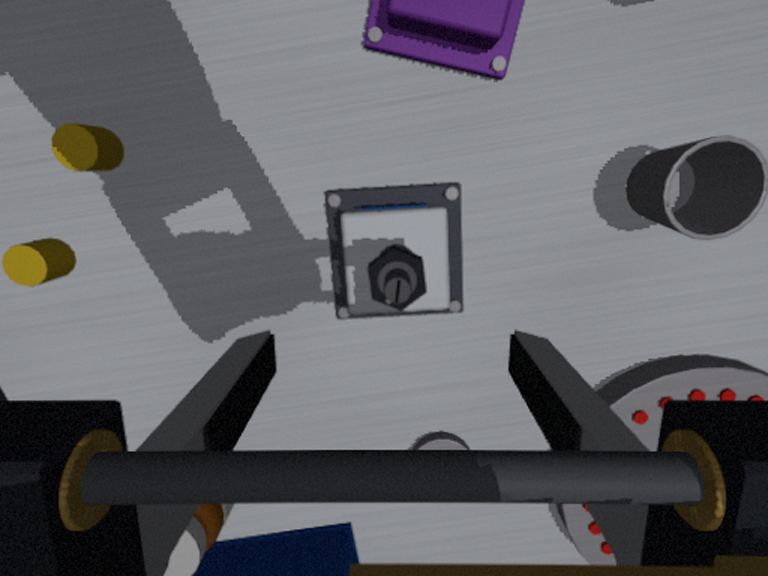

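The wrist view shows the nut at about (398,277) in the enlarged picture, with the screw tip at (398,287). The hex corners point up and down the picture. I'll zoom in for the flat angle.

Run:
```python
from h import *
im=cv2.imread('pics/w1.png')
c=cv2.resize(im[150:218,220:310],None,fx=8,fy=8,interpolation=cv2.INTER_CUBIC)
cv2.imwrite('pics/z1.png',cv2.convertScaleAbs(c,alpha=1.8,beta=10))
m=np.load('m1.npy',allow_pickle=True).item()
print(atz(m,265.3,191.3,132))
s=camera_model('scene');d=camera_model('side')
print(tri([(s,313.8,222),(d,189.3,218.3),(m,265.3,191.3)]))
```

```text
[545.46754999 189.28823589 132.        ]
(array([546.92664177, 188.3092623 , 130.73009357]), [np.float64(2.0490390581041202), np.float64(2.6336785351479444), np.float64(1.4410174818616635)])
```

View pics/z1.png

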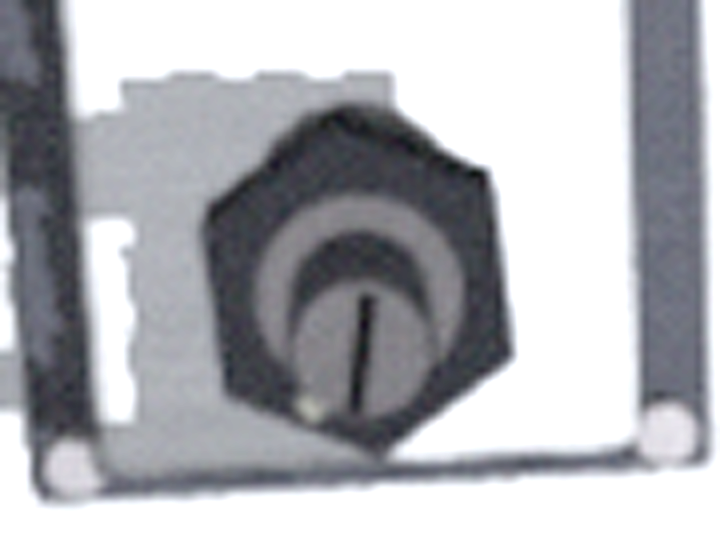

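Run:
```python
from h import *
m=np.load('m1.npy',allow_pickle=True).item()
C=[(205,218),(345,105),(492,175),(513,355),(382,455),(228,388)]
P=np.array([atz(m,219.6+x/8,149.6+y/8,105.2) for x,y in C])[:,:2]
c=P.mean(0);print('nut',c,np.linalg.norm(P-c,axis=1))
an=np.arctan2(*(P-c).T[::-1]);z=np.exp(6j*an).mean();print('corner ang mod60',np.degrees(np.angle(z))/6,abs(z))
print('tip',atz(m,219.6+365/8,149.6+350/8,132))
s=camera_model('scene');d=camera_model('side')
print(tri([(s,313.6,221.6),(d,189,218),(m,265.2,193.3)]))
```

```text
nut [546.19299081 188.94026562] [20.48083809 21.99822617 20.65279202 20.60040304 21.79866778 20.822332  ]
corner ang mod60 -2.0911104422521443 0.9756833496534201
tip [547.31529144 188.92909045 132.        ]
(array([547.59007353, 188.10408799, 132.60915046]), [np.float64(1.2687837957219812), np.float64(1.8548640002142238), np.float64(0.9480787156469039)])
```

Request:
{"name": "carry_out", "arguments": {
  "slide": [
    [-0.004, 0.019, 0],
    [-0.004, 0.019, -0.15],
    [-0.004, 0.019, -0.3],
    [-0.004, 0.019, -0.45],
    [-0.004, 0.019, -0.587],
    [-0.004, 0.019, -0.587],
    [-0.004, 0.019, -0.587]
  ],
  "dr": [
    [0, 0, 0.02],
    [0, 0, 0.02],
    [0, 0, 0.02],
    [0, 0, 0.02],
    [0, 0, 0.02],
    [0, 0, 0.02],
    [0, 0, 0.02]
  ],
  "gripper": [100, 100, 100, 100, 100, 100, 100]
}}

```text
clock: 3.03
eef_pos: [546.1, 188.5, 176.0]
eef_rot: [-3.141, -0.002, 3.106]
wrist_force: [-0.2, 0.1, 0.8]
finger_gap: 94.0
finger_force: 0.0
```

Request:
{"name": "carry_out", "arguments": {
  "slide": [
    [0, 0, 0],
    [0, 0, 0],
    [0, 0, 0],
    [0, 0, 0],
    [0, 0, 0],
    [0, 0, 0],
    [0, 0, 0],
    [0, 0, 0]
  ],
  "dr": [
    [0, 0, 0],
    [0, 0, 0],
    [0, 0, 0],
    [0, 0, 0],
    [0, 0, 0],
    [0, 0, 0],
    [0, 0, 0],
    [0, 0, 0]
  ],
  "gripper": [45, 45, 45, 45, 45, 45, 45, 45],
  "newtons": 10
}}

```text
clock: 3.7
eef_pos: [546.2, 190.3, 175.9]
eef_rot: [-3.142, -0.0, 3.111]
wrist_force: [0.2, 0.2, 0.4]
finger_gap: 44.6
finger_force: 0.0
```

Run:
```python
from h import *
s=read_state();print(s['clock'],s['eef_pos'],s['eef_rot'],s['joints'],s['moment'],s['wrist_force'],s['finger_gap'])
im,m=snap('wrist','w2')
cv2.imwrite('pics/z2.png',cv2.resize(im[100:384,100:420],None,fx=2,fy=2,interpolation=cv2.INTER_CUBIC)[:,:,::-1])
```

```text
3.7 [546.15902634 190.25088982 175.93720259] [-3.14157319e+00 -5.05769534e-06  3.11104527e+00] [ 2.71877230e-01  4.93120137e-01  1.56447444e+00 -1.93125095e-05
  1.08400870e+00 -1.26836268e+00] [ 0.01122533 -0.13025935 -0.02844948] [0.20212302 0.21753024 0.42431148] 44.57578517666081
```

View pics/z2.png

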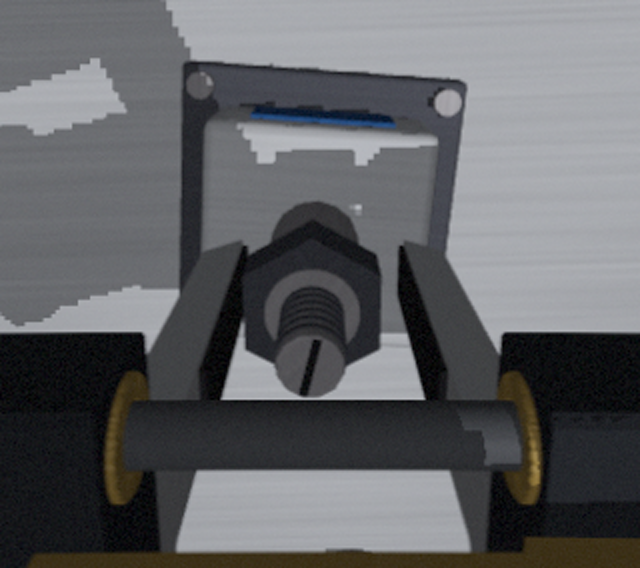

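The nut's flats are parallel to the fingers. The nut sits about 2.5 mm left of the finger midline, which is toward -y. Now I'll check the tip position from this picture at (255,282).

Run:
```python
from h import *
m=camera_model('wrist')
print('tip',atz(m,99.8+310/2,99.8+364/2,132))
C=[(245,280),(313,220),(380,264),(380,323),(246,350)]
P=np.array([atz(m,99.8+x/2,99.8+y/2,105) for x,y in C]);print(P)
```

```text
tip [546.96639746 188.47587435 132.        ]
[[537.97019059 171.37632714 105.        ]
 [522.1460409  189.6228588  105.        ]
 [534.6091425  206.53647682 105.        ]
 [551.31418976 206.39848019 105.        ]
 [558.10846171 170.43321757 105.        ]]
```

Request:
{"name": "carry_out", "arguments": {
  "slide": [
    [0.003, -0.007, -0.004],
    [0.003, -0.007, -0.004],
    [0.003, -0.007, -0.004],
    [0.003, -0.007, -0.004],
    [0.003, -0.007, -0.004],
    [0.003, -0.007, -0.004]
  ],
  "dr": [
    [0, 0, 0],
    [0, 0, 0],
    [0, 0, 0],
    [0, 0, 0],
    [0, 0, 0],
    [0, 0, 0]
  ],
  "gripper": [45, 45, 30, 30, 30, 30],
  "newtons": 15
}}

```text
clock: 4.25
eef_pos: [546.9, 187.7, 174.8]
eef_rot: [-3.14, -0.0, 3.111]
wrist_force: [-0.1, -6.8, 0.5]
finger_gap: 35.7
finger_force: 15.0
```

Run:
```python
from h import *
s=read_state();print(s['clock'],s['eef_pos'],s['eef_rot'],s['moment'],s['wrist_force'],s['finger_gap'],s['finger_force'])
```

```text
4.25 [546.92396933 187.70860667 174.82285075] [-3.14016440e+00 -4.13615958e-04  3.11073708e+00] [-1.07528096 -0.00452547  0.04463779] [-0.11108214 -6.7591173   0.50939244] 35.72172575463555 14.998913258314133
```

Request:
{"name": "carry_out", "arguments": {
  "slide": [
    [0, -0.004, 0],
    [0, -0.004, 0],
    [0, -0.004, -0.0003],
    [0, -0.004, -0.0006],
    [0, -0.004, -0.0009],
    [0, -0.004, -0.0012],
    [0, -0.004, -0.0014],
    [0, -0.004, -0.0016],
    [0, -0.004, -0.0018],
    [0, -0.004, -0.0018]
  ],
  "dr": [
    [0, 0, 0],
    [0, 0, 0],
    [0, 0, -0.016],
    [0, 0, -0.032],
    [0, 0, -0.048],
    [0, 0, -0.064],
    [0, 0, -0.08],
    [0, 0, -0.096],
    [0, 0, -0.111],
    [0, 0, -0.111]
  ],
  "gripper": [30, 30, 30, 30, 30, 30, 30, 30, 30, 30],
  "newtons": 45
}}

```text
clock: 5.08
eef_pos: [546.9, 187.6, 174.4]
eef_rot: [3.141, 0.0, 2.409]
wrist_force: [0.5, 0.1, -0.6]
finger_gap: 35.5
finger_force: 45.0
```

```bash
cat > r.py <<'E'
from cell import *
s=read_state();print(s['clock'],s['eef_pos'].round(2),s['eef_rot'].round(3),s['moment'].round(3),s['wrist_force'].round(2),s['finger_gap'],s['finger_force'],s['joints'][5],s['effort'][5])
E
python3 r.py
```

```text
5.0833 [546.94 187.57 174.43] [3.141 0.    2.409] [ 0.154 -0.245 -0.019] [ 0.53  0.12 -0.59] 35.49953001117485 44.99697268009186 -0.5713983581760387 2.1445298194885254
```

Request:
{"name": "carry_out", "arguments": {
  "slide": [
    [0, 0, -0.0003],
    [0, 0, -0.0005],
    [0, 0, -0.0007]
  ],
  "dr": [
    [0, 0, -0.014],
    [0, 0, -0.028],
    [0, 0, -0.042]
  ],
  "gripper": [30, 30, 30]
}}

```text
clock: 5.33
eef_pos: [547.0, 187.6, 174.3]
eef_rot: [3.141, -0.0, 2.149]
wrist_force: [0.6, 0.7, -0.4]
finger_gap: 35.6
finger_force: 45.0
```

```bash
python3 r.py
```

```text
5.3333 [547.   187.59 174.3 ] [ 3.141 -0.     2.149] [ 0.172 -0.436  0.12 ] [ 0.65  0.67 -0.4 ] 35.59873626450933 44.99929904937744 -0.3114407278659324 -2.16334730386734
```

Request:
{"name": "carry_out", "arguments": {
  "slide": [
    [0, 0, -0.0002],
    [0, 0, -0.0004]
  ],
  "dr": [
    [0, 0, -0.014],
    [0, 0, -0.028]
  ],
  "gripper": [30, 30]
}}

```text
clock: 5.5
eef_pos: [547.0, 187.6, 174.2]
eef_rot: [3.141, -0.0, 1.973]
wrist_force: [1.6, 0.6, -1.2]
finger_gap: 35.7
finger_force: 45.0
```

```bash
python3 r.py
```

```text
5.5 [547.01 187.62 174.18] [ 3.141 -0.     1.973] [ 0.234 -0.392  0.139] [ 1.59  0.64 -1.21] 35.735176485957766 44.99925971031189 -0.1354637871660823 -2.1257686614990234
```

Request:
{"name": "carry_out", "arguments": {
  "slide": [
    [0, 0, -0.0002],
    [0, 0, -0.0004]
  ],
  "dr": [
    [0, 0, -0.014],
    [0, 0, -0.028]
  ],
  "gripper": [30, 30]
}}

```text
clock: 5.67
eef_pos: [547.1, 187.6, 174.1]
eef_rot: [3.141, -0.0, 1.797]
wrist_force: [1.0, 1.6, -1.2]
finger_gap: 35.6
finger_force: 45.0
```

```bash
python3 r.py
```

```text
5.6667 [547.08 187.6  174.11] [ 3.141 -0.     1.797] [ 0.217 -0.518  0.064] [ 1.05  1.61 -1.17] 35.60712235342037 44.9992972612381 0.040459416195343406 -2.1257255226373672
```

Request:
{"name": "carry_out", "arguments": {
  "slide": [
    [0, 0, -0.0002],
    [0, 0, -0.0004]
  ],
  "dr": [
    [0, 0, -0.014],
    [0, 0, -0.028]
  ],
  "gripper": [30, 30]
}}

```text
clock: 5.83
eef_pos: [547.1, 187.6, 174.0]
eef_rot: [3.141, -0.0, 1.621]
wrist_force: [3.3, 2.1, -2.2]
finger_gap: 35.6
finger_force: 45.0
```

```bash
python3 r.py
```

```text
5.8333 [547.1  187.61 173.99] [ 3.141 -0.     1.621] [ 0.202 -0.559  0.065] [ 3.28  2.06 -2.19] 35.593922990216406 44.999075531959534 0.21640611410627847 -2.125234678387642
```

Request:
{"name": "carry_out", "arguments": {
  "slide": [
    [0, 0, -0.0002],
    [0, 0, -0.0004]
  ],
  "dr": [
    [0, 0, -0.014],
    [0, 0, -0.028]
  ],
  "gripper": [30, 30]
}}

```text
clock: 6.0
eef_pos: [547.1, 187.6, 173.9]
eef_rot: [3.141, -0.0, 1.445]
wrist_force: [2.3, 1.4, -1.7]
finger_gap: 35.7
finger_force: 45.0
```

```bash
python3 r.py
```

```text
6.0 [547.14 187.59 173.89] [ 3.141 -0.     1.445] [ 0.195 -0.587  0.079] [ 2.29  1.38 -1.73] 35.66636850566718 44.999279379844666 0.39232874210201985 -2.124866768717766
```

Request:
{"name": "carry_out", "arguments": {
  "slide": [
    [0, 0, -0.0002],
    [0, 0, -0.0004]
  ],
  "dr": [
    [0, 0, -0.014],
    [0, 0, -0.028]
  ],
  "gripper": [30, 30]
}}

```text
clock: 6.17
eef_pos: [547.2, 187.6, 173.8]
eef_rot: [3.141, -0.001, 1.269]
wrist_force: [2.9, -0.3, -2.8]
finger_gap: 35.4
finger_force: 45.0
```

```bash
python3 r.py
```

```text
6.1667 [547.17 187.6  173.78] [ 3.141e+00 -1.000e-03  1.269e+00] [ 0.119 -0.691  0.084] [ 2.95 -0.29 -2.79] 35.42820198396848 44.998971819877625 0.5682544400606787 -2.124738246202469
```

Request:
{"name": "carry_out", "arguments": {
  "slide": [
    [0, 0, -0.0002],
    [0, 0, -0.0004]
  ],
  "dr": [
    [0, 0, -0.014],
    [0, 0, -0.028]
  ],
  "gripper": [30, 30]
}}

```text
clock: 6.33
eef_pos: [547.2, 187.5, 173.7]
eef_rot: [3.141, -0.001, 1.094]
wrist_force: [3.9, 0.0, -3.1]
finger_gap: 35.7
finger_force: 45.0
```

```bash
python3 r.py
```

```text
6.3333 [547.23 187.54 173.7 ] [ 3.141e+00 -1.000e-03  1.094e+00] [ 0.067 -0.71   0.013] [ 3.86  0.03 -3.12] 35.6814652424553 44.99904692173004 0.7441709525951745 -2.124347984790802
```

Request:
{"name": "carry_out", "arguments": {
  "slide": [
    [0, 0, -0.0002],
    [0, 0, -0.0004]
  ],
  "dr": [
    [0, 0, -0.014],
    [0, 0, -0.028]
  ],
  "gripper": [30, 30]
}}

```text
clock: 6.5
eef_pos: [547.3, 187.5, 173.6]
eef_rot: [3.141, -0.001, 0.918]
wrist_force: [4.3, 0.8, -2.7]
finger_gap: 35.7
finger_force: 45.0
```

```bash
python3 r.py
```

```text
6.5 [547.25 187.53 173.57] [ 3.141e+00 -1.000e-03  9.180e-01] [ 0.034 -0.718  0.063] [ 4.25  0.82 -2.72] 35.71012308782471 44.998977184295654 0.9201240458461277 -2.1254047751426697
```

Request:
{"name": "carry_out", "arguments": {
  "slide": [
    [0, 0, -0.0002],
    [0, 0, -0.0004]
  ],
  "dr": [
    [0, 0, -0.014],
    [0, 0, -0.028]
  ],
  "gripper": [30, 30]
}}

```text
clock: 6.67
eef_pos: [547.3, 187.5, 173.5]
eef_rot: [3.141, -0.001, 0.742]
wrist_force: [3.7, -0.5, -2.8]
finger_gap: 35.6
finger_force: 45.1
```

```bash
python3 r.py
```

```text
6.6667 [547.27 187.51 173.49] [ 3.141e+00 -1.000e-03  7.420e-01] [ 0.013 -0.758  0.438] [ 3.67 -0.48 -2.78] 35.57835712592854 45.07981359958649 1.0959350405168204 -1.739005409181118
```

Request:
{"name": "carry_out", "arguments": {
  "slide": [
    [0, 0, -0.0002],
    [0, 0, -0.0004],
    [0, 0, -0.0006],
    [0, 0, -0.0007],
    [0, 0, -0.0007]
  ],
  "dr": [
    [0, 0, -0.011],
    [0, 0, -0.022],
    [0, 0, -0.033],
    [0, 0, -0.044],
    [0, 0, -0.044]
  ],
  "gripper": [30, 30, 30, 30, 30]
}}

```text
clock: 7.08
eef_pos: [547.3, 187.5, 173.3]
eef_rot: [3.141, -0.001, 0.466]
wrist_force: [4.9, -0.5, -3.2]
finger_gap: 35.5
finger_force: 45.0
```

```bash
python3 r.py
python3 - <<'E'
from h import *
im,m=snap('wrist','w3'); np.save('m3.npy',m,allow_pickle=True)
E
```

```text
7.0833 [547.27 187.45 173.3 ] [ 3.141e+00 -1.000e-03  4.660e-01] [-0.085 -0.95   0.321] [ 4.9  -0.5  -3.16] 35.546401878353635 45.04080891609192 1.3716928317095547 1.964447870850563
```

Torque rose at yaw 0.742, and I've turned another 16° past that. Now I'll release the nut, lift and go above the cap.

Request:
{"name": "carry_out", "arguments": {
  "slide": [
    [0, 0, 0],
    [0, 0, 0],
    [0, 0, 0],
    [0, 0, 0],
    [0, 0, 0.15],
    [0, 0, 0.3],
    [0, 0, 0.45],
    [0, 0, 0.6],
    [0, 0, 0.6],
    [0, 0, 0.6]
  ],
  "dr": [
    [0, 0, 0],
    [0, 0, 0],
    [0, 0, 0],
    [0, 0, 0],
    [0, 0, 0],
    [0, 0, 0],
    [0, 0, 0],
    [0, 0, 0],
    [0, 0, 0],
    [0, 0, 0]
  ],
  "gripper": [90, 90, 90, 90, 90, 90, 90, 90, 90, 90]
}}

```text
clock: 7.97
eef_pos: [547.1, 187.5, 325.2]
eef_rot: [3.141, -0.004, 0.467]
wrist_force: [0.4, -0.4, -0.7]
finger_gap: 84.8
finger_force: 0.0
```

```bash
python3 r.py
python3 - <<'E'
from h import *
im,m=snap('wrist','w4'); np.save('m4.npy',m,allow_pickle=True)
u,v=proj(m,np.array([547,188,115])).astype(int);print(u,v)
c=cv2.resize(im[max(v-45,0):v+45,u-50:u+50],None,fx=6,fy=6,interpolation=cv2.INTER_CUBIC)
cv2.imwrite('pics/z4.png',cv2.convertScaleAbs(c[:,:,::-1],alpha=1.6,beta=10))
E
```

```text
7.9667 [547.06 187.54 325.19] [ 3.141 -0.004  0.467] [-0.068  0.001  0.07 ] [ 0.41 -0.45 -0.72] 84.82009748020329 0.0 1.3711656699858306 0.004230198537698016
261 190
```

View pics/z4.png

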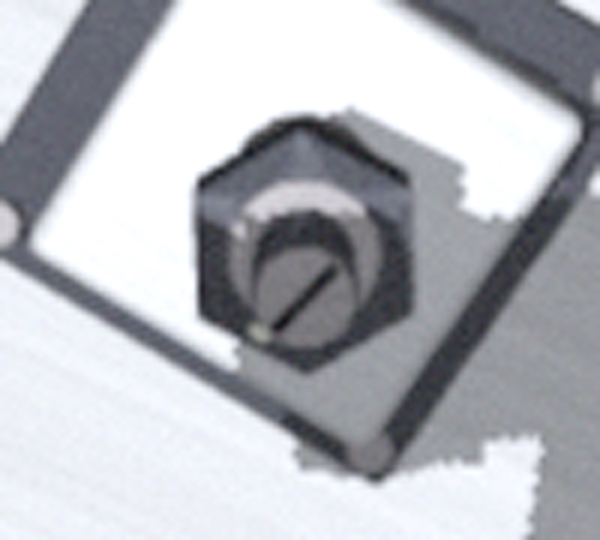

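The nut is released and its flats match the tool yaw. I'll compare the slot's world angle before and after, using these pixels.

Run:
```python
from h import *
m1=np.load('m1.npy',allow_pickle=True).item();m4=np.load('m4.npy',allow_pickle=True).item()
f=lambda m,pts,s,o:np.array([atz(m,o[0]-.4+x/s,o[1]-.4+y/s,132) for x,y in pts])
for P in(f(m1,[(370,297),(354,410)],8,(220,150)),f(m4,[(335,268),(275,333)],6,(211,145))):
  d=P[0]-P[1];print(P.mean(0),np.degrees(np.arctan2(d[1],d[0])))
C=[(198,185),(305,122),(412,185),(412,310),(306,371),(200,312)]
P=f(m4,C,6,(211,145))
P=np.array([atz(m4,210.6+x/6,144.6+y/6,104) for x,y in C])[:,:2];c=P.mean(0)
an=np.arctan2(*(P-c).T[::-1]);print(c,np.degrees(np.angle(np.exp(6j*an).mean()))/6)
```

```text
[547.69611366 188.52625298 132.        ] 163.2163497537211
[546.8321199  188.15911604 132.        ] -14.971351635494553
[548.09657412 188.66504622] 27.04534402421154
```

Request:
{"name": "carry_out", "arguments": {
  "slide": [
    [-0.468, -0.876, 0],
    [-0.468, -0.876, 0],
    [-0.468, -0.876, 0],
    [-0.468, -0.876, 0],
    [-0.468, -0.876, 0],
    [-0.468, -0.876, 0],
    [-0.468, -0.876, 0],
    [-0.468, -0.876, 0],
    [-0.468, -0.876, 0],
    [-0.468, -0.876, 0]
  ],
  "dr": [
    [0, 0, 0.175],
    [0, 0, 0.175],
    [0, 0, 0.175],
    [0, 0, 0.175],
    [0, 0, 0.175],
    [0, 0, 0.175],
    [0, 0, 0.175],
    [0, 0, 0.175],
    [0, 0, 0.175],
    [0, 0, 0.175]
  ],
  "gripper": [90, 90, 90, 90, 90, 90, 90, 90, 90, 90]
}}

```text
clock: 8.85
eef_pos: [429.4, -31.8, 321.9]
eef_rot: [-3.139, -0.0, 1.571]
wrist_force: [0.5, 0.8, -0.0]
finger_gap: 84.7
finger_force: 0.0
```

```bash
python3 r.py
python3 - <<'E'
from h import *
im,m=snap('wrist','w5'); np.save('m5.npy',m,allow_pickle=True)
hsv=cv2.cvtColor(im,cv2.COLOR_RGB2HSV); k=cv2.inRange(hsv,(18,140,40),(35,255,255))
n,_,st,ce=cv2.connectedComponentsWithStats(k)
print([(s.tolist(),c.round(1)) for s,c in zip(st[1:],ce[1:]) if s[4]>60])
u,v=proj(m,np.array([429.,-31.5,36])).astype(int);print(u,v)
c=cv2.resize(im[max(v-50,0):v+50,u-60:u+60],None,fx=5,fy=5,interpolation=cv2.INTER_CUBIC)
cv2.imwrite('pics/z5.png',c[:,:,::-1])
E
```

```text
8.85 [429.45 -31.8  321.86] [-3.139 -0.     1.571] [ 0.008 -0.085  0.012] [ 0.52  0.78 -0.02] 84.66823660215374 0.0 -0.1592532043767974 -1.82546004652977
[([247, 156, 28, 31, 655], array([260.6, 171.6])), ([308, 207, 27, 32, 643], array([321.2, 222. ])), ([61, 287, 37, 66, 704], array([ 74.1, 317.5])), ([425, 287, 37, 66, 799], array([447.9, 319.4])), ([211, 370, 301, 14, 1461], array([361.6, 379.4]))]
261 174
```

View pics/z5.png

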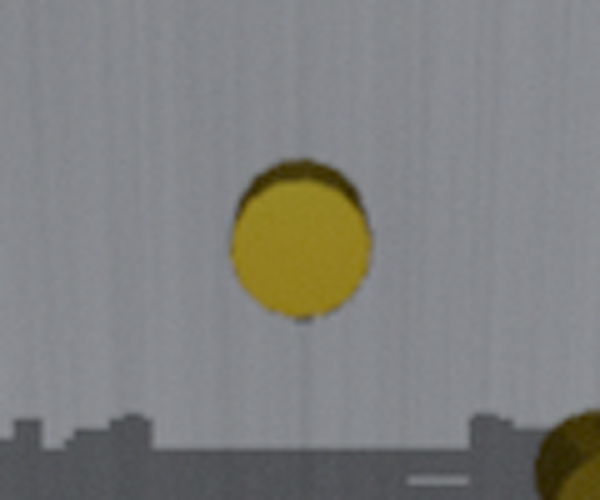

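The slot is unchanged to within about 2°, which is the reading error. The nut followed the tool at 151°. The cap's top disc is centred at crop (301,249), i.e. pixel (260.8,173.4).

```bash
python3 - <<'E'
from h import *
m=np.load('m5.npy',allow_pickle=True).item()
print(atz(m,260.8,173.4,36))
s=camera_model('scene');d=camera_model('side')
print(tri([(s,205+253/6,180+(396-300)/6),(d,235+(602-396)/6,180+(510-300)/6),(m,260.8,173.4)]))
E
python3 r.py
```

```text
[428.45866972 -30.73080813  36.        ]
(array([428.34152405, -31.32467646,  33.09304929]), [np.float64(2.0338002007897837), np.float64(2.0825263541691954), np.float64(0.10791691010831339)])
8.9 [429.6  -31.61 322.04] [-3.139 -0.     1.567] [-0.03  -0.099 -0.066] [-0.57 -0.25  0.51] 84.68559372679543 0.0 -0.1545512556318107 -1.0447025299072266
```

Request:
{"name": "carry_out", "arguments": {
  "slide": [
    [-0.005, 0.002, -0.15],
    [-0.005, 0.002, -0.3],
    [-0.005, 0.002, -0.45],
    [-0.005, 0.002, -0.6],
    [-0.005, 0.002, -0.7],
    [-0.005, 0.002, -0.8],
    [-0.005, 0.002, -0.85],
    [-0.005, 0.002, -0.878],
    [-0.005, 0.002, -0.878],
    [-0.005, 0.002, -0.878]
  ],
  "dr": [
    [0, 0, 0],
    [0, 0, 0],
    [0, 0, 0],
    [0, 0, 0],
    [0, 0, 0],
    [0, 0, 0],
    [0, 0, 0],
    [0, 0, 0],
    [0, 0, 0],
    [0, 0, 0]
  ],
  "gripper": [90, 90, 90, 90, 90, 90, 90, 90, 90, 60]
}}

```text
clock: 9.73
eef_pos: [428.7, -30.9, 103.9]
eef_rot: [-3.141, -0.0, 1.564]
wrist_force: [-0.3, -0.1, -0.0]
finger_gap: 81.1
finger_force: 0.0
```

Request:
{"name": "carry_out", "arguments": {
  "slide": [
    [0, 0, 0],
    [0, 0, 0],
    [0, 0, 0],
    [0, 0, 0],
    [0, 0, 0],
    [0, 0, 0],
    [0, 0, 0],
    [0, 0, 0],
    [0, 0, 0],
    [0, 0, 0]
  ],
  "dr": [
    [0, 0, 0],
    [0, 0, 0],
    [0, 0, 0],
    [0, 0, 0],
    [0, 0, 0],
    [0, 0, 0],
    [0, 0, 0],
    [0, 0, 0],
    [0, 0, 0],
    [0, 0, 0]
  ],
  "gripper": [25, 25, 25, 25, 25, 25, 25, 25, 25, 25],
  "newtons": 20
}}

```text
clock: 10.57
eef_pos: [428.7, -31.1, 103.9]
eef_rot: [3.142, 0.0, 1.565]
wrist_force: [-1.0, 0.4, 3.8]
finger_gap: 34.1
finger_force: 20.0
```

```bash
python3 r.py
```

```text
10.5667 [428.69 -31.07 103.87] [3.142 0.    1.565] [-0.039  0.069  0.01 ] [-1.    0.35  3.83] 34.0545173230501 20.000458024442196 -0.15207180858941236 0.010299051355104893
```

Request:
{"name": "carry_out", "arguments": {
  "slide": [
    [0, 0, 0.05],
    [0, 0, 0.2],
    [0, 0, 0.35],
    [0, 0, 0.5],
    [0, 0, 0.65],
    [0, 0, 0.72],
    [0, 0, 0.72]
  ],
  "dr": [
    [0, 0, 0],
    [0, 0, 0],
    [0, 0, 0],
    [0, 0, 0],
    [0, 0, 0],
    [0, 0, 0],
    [0, 0, 0]
  ],
  "gripper": [25, 25, 25, 25, 25, 25, 25]
}}

```text
clock: 11.15
eef_pos: [429.5, -31.1, 287.6]
eef_rot: [3.135, 0.001, 1.565]
wrist_force: [0.9, 0.1, -0.5]
finger_gap: 34.3
finger_force: 20.0
```

Request:
{"name": "carry_out", "arguments": {
  "slide": [
    [0.06, 0.11, 0],
    [0.12, 0.22, 0],
    [0.18, 0.33, 0],
    [0.24, 0.44, 0],
    [0.3, 0.55, 0],
    [0.36, 0.66, 0],
    [0.42, 0.77, 0],
    [0.474, 0.877, 0],
    [0.474, 0.877, 0],
    [0.474, 0.877, 0]
  ],
  "dr": [
    [0, 0, 0],
    [0, 0, 0],
    [0, 0, 0],
    [0, 0, 0],
    [0, 0, 0],
    [0, 0, 0],
    [0, 0, 0],
    [0, 0, 0],
    [0, 0, 0],
    [0, 0, 0]
  ],
  "gripper": [25, 25, 25, 25, 25, 25, 25, 25, 25, 25]
}}

```text
clock: 11.98
eef_pos: [547.0, 189.1, 281.6]
eef_rot: [-3.139, 0.001, 1.567]
wrist_force: [-0.6, -1.0, -0.7]
finger_gap: 33.8
finger_force: 20.0
```

```bash
python3 r.py
python3 - <<'E'
from h import *
im,m=snap('wrist','w6'); np.save('m6.npy',m,allow_pickle=True)
print(proj(m,np.array([547.,188.2,132])))
cv2.imwrite('pics/z6.png',cv2.resize(im[60:330,130:390],None,fx=2.2,fy=2.2,interpolation=cv2.INTER_CUBIC)[:,:,::-1])
E
```

```text
11.9833 [547.02 189.06 281.64] [-3.139e+00  1.000e-03  1.567e+00] [-0.078 -0.084 -0.054] [-0.58 -1.   -0.75] 33.79344653843603 19.999842010438442 0.27330490922483935 0.2590141352266073
[261.51422121 210.41900134]
```

View pics/z6.png

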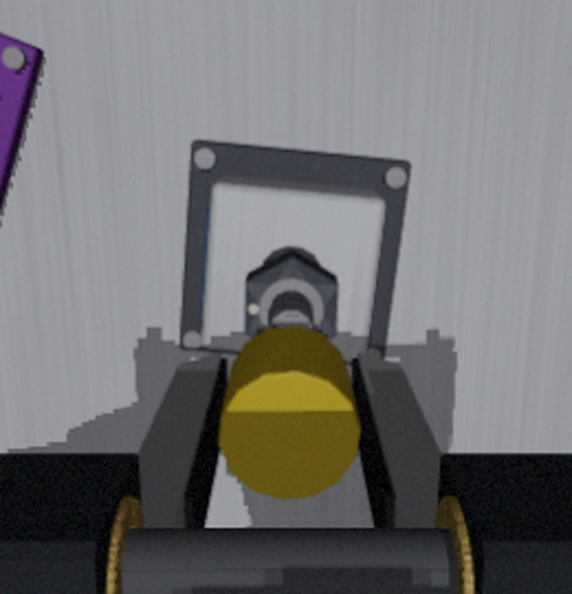

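The cap is held upright and centred between the pads, in line with the screw. Next I'll lower it.

Request:
{"name": "carry_out", "arguments": {
  "slide": [
    [0, 0, 0],
    [0, 0, -0.06],
    [0, 0, -0.12],
    [0, 0, -0.16],
    [0, 0, -0.18],
    [0, 0, -0.2],
    [0, 0, -0.22],
    [0, 0, -0.22]
  ],
  "dr": [
    [0, 0, 0],
    [0, 0, 0],
    [0, 0, 0],
    [0, 0, 0],
    [0, 0, 0],
    [0, 0, 0],
    [0, 0, 0],
    [0, 0, 0]
  ],
  "gripper": [25, 25, 25, 25, 25, 25, 25, 25]
}}

```text
clock: 12.7
eef_pos: [547.0, 188.0, 228.2]
eef_rot: [-3.141, 0.0, 1.565]
wrist_force: [-1.3, -0.6, -1.2]
finger_gap: 33.9
finger_force: 20.0
```

```bash
python3 r.py
```

```text
12.7 [547.05 188.01 228.24] [-3.141  0.     1.565] [ 0.012 -0.045 -0.032] [-1.34 -0.56 -1.17] 33.94116431583066 19.999873861670494 0.2733957279246321 -0.0010151657988899387
```

Request:
{"name": "carry_out", "arguments": {
  "slide": [
    [0, 0, -0.012],
    [0, 0, -0.024],
    [0, 0, -0.034],
    [0, 0, -0.042],
    [0, 0, -0.047],
    [0, 0, -0.051],
    [0, 0, -0.051]
  ],
  "dr": [
    [0, 0, 0],
    [0, 0, 0],
    [0, 0, 0],
    [0, 0, 0],
    [0, 0, 0],
    [0, 0, 0],
    [0, 0, 0]
  ],
  "gripper": [25, 25, 25, 25, 25, 25, 25]
}}

```text
clock: 13.28
eef_pos: [547.2, 188.2, 216.0]
eef_rot: [-3.142, -0.0, 1.565]
wrist_force: [-0.3, 0.7, -1.0]
finger_gap: 34.2
finger_force: 20.0
```

```bash
python3 r.py
```

```text
13.2833 [547.17 188.22 216.01] [-3.142 -0.     1.565] [-0.049 -0.06  -0.003] [-0.27  0.7  -1.03] 34.15053488661702 19.999921079725027 0.27349214227495694 -0.000173063122019812
```

Not quite touching yet, so I'll ease it down 1 mm more.

Request:
{"name": "carry_out", "arguments": {
  "slide": [
    [0, 0, -0.002],
    [0, 0, -0.004],
    [0, 0, -0.004]
  ],
  "dr": [
    [0, 0, 0],
    [0, 0, 0],
    [0, 0, 0]
  ],
  "gripper": [25, 25, 25]
}}

```text
clock: 13.53
eef_pos: [547.2, 188.2, 215.8]
eef_rot: [3.141, -0.0, 1.565]
wrist_force: [-2.7, -0.7, 6.4]
finger_gap: 34.1
finger_force: 20.0
```

```bash
python3 r.py
```

```text
13.5333 [547.23 188.24 215.78] [ 3.141 -0.     1.565] [-0.258  0.423  0.054] [-2.66 -0.75  6.41] 34.1439192740484 20.001889877021313 0.27348707567324265 -0.0024782463151495904
```

The cap is home, with a 6 N upward reaction. I'll release it and lift clear.

Request:
{"name": "carry_out", "arguments": {
  "slide": [
    [0, 0, 0],
    [0, 0, 0],
    [0, 0, 0],
    [0, 0, 0],
    [0, 0, 0],
    [0, 0, 0.05],
    [0, 0, 0.15],
    [0, 0, 0.3],
    [0, 0, 0.4],
    [0, 0, 0.4]
  ],
  "dr": [
    [0, 0, 0],
    [0, 0, 0],
    [0, 0, 0],
    [0, 0, 0],
    [0, 0, 0],
    [0, 0, 0],
    [0, 0, 0],
    [0, 0, 0],
    [0, 0, 0],
    [0, 0, 0]
  ],
  "gripper": [80, 80, 80, 80, 80, 80, 80, 80, 80, 80]
}}

```text
clock: 14.37
eef_pos: [548.0, 188.5, 320.7]
eef_rot: [3.134, -0.002, 1.565]
wrist_force: [0.0, -0.1, 0.2]
finger_gap: 75.2
finger_force: 0.0
```

```bash
python3 r.py
python3 - <<'E'
from h import *
a,s=snap('scene','s7');b,d=snap('side','d7');w,m=snap('wrist','w7')
c=lambda im,x,y:cv2.resize(im[y:y+60,x:x+60],(390,390),interpolation=cv2.INTER_CUBIC)
cv2.imwrite('pics/z7.png',np.hstack([c(a,285,200),c(b,160,200)])[:,:,::-1])
for q in (s,d): print([proj(q,np.array([547.1,188.2,z])).round(1) for z in (112,148)])
E
```

```text
14.3667 [548.   188.46 320.71] [ 3.134e+00 -2.000e-03  1.565e+00] [ 0.009 -0.069  0.03 ] [ 0.05 -0.13  0.23] 75.20959597090754 0.0 0.27346161834491806 -0.002670559042599052
[array([312.6, 225. ]), array([314. , 218.1])]
[array([189.4, 223. ]), array([188. , 215.2])]
```

View pics/z7.png

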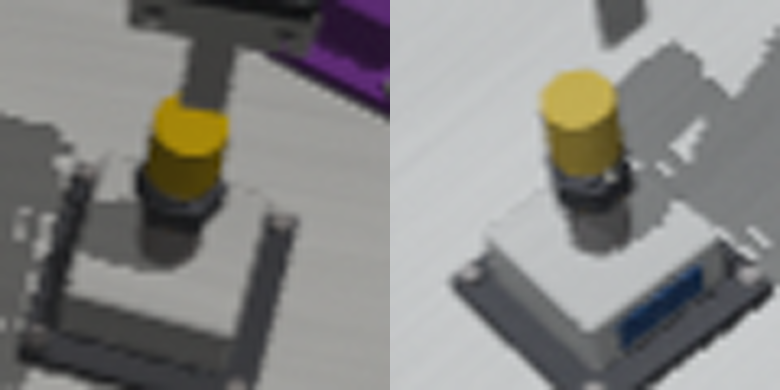

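Both views show the cap upright on the screw. Its top centre is at scene (314,220) and side (188.5,215.5), which matches the predicted home position.

```bash
python3 -c "
from cell import *
print(sign_off())"
```

```text
the job is handed in; nothing more can be done
None
```

I nipped the jam nut up about 16–26° past first touch, with the screw slot unmoved within reading error. The yellow cap is upright and fully home on the screw, and I handed the job in at about 14.5 s; no verdict was returned.

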